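# Index the dish carriage in front of the camera

### The job

On the imaging rail, pull up the black plunger knob, slide the carriage with the culture dish along to the stop where the dish faces the small camera (not the lamp panel), and let the pin drop fully home into that stop's hole so the carriage is locked. The holes can sit up to a centimetre or so off, so feel for the hole gently instead of forcing the pin against the strip, and leave the jar, the spare dish and the spatula where they are.

Things in the scene. Friction and masses are not known exactly. Their poses are not given: they have to be found in the camera images.
- rail: Aluminium base plate of the imaging rail, 130 x 280 x 12 mm, fixed to the bench. Origin: centre of its underside. The carriage slides along its own y; its own x points away from the robot, towards the camera and the lamp. A steel index strip lies on it, under the knob.
- strip_nominal (a point): Fixed point of the rail: nominal centre of the index strip's flat top (26 mm above bench, 26 mm wide, 250 mm along rail y). Along +y: a 46 mm parking slot, then two stop holes, 11 mm long, 65 mm apart, nominally where joint carriage reads 0.070 and 0.135. The real strip is set up to 12 mm off along rail y, slot and holes together; this point does not show that offset.
- carriage (a joint): Slide of the grey carriage (135 x 70 mm, 0.5 to 0.8 kg; the plunger on its robot side, a clear 90 mm dish of mealworms clipped on its far side). Metres along rail +y; parked within 0.005 of 0 at the start; end stops at -0.012 and 0.165. Friction about 1.5 N, plus about 2 N while the pin rubs on the strip; it stays where it is left.
- plunger (a joint): Lift of the spring plunger, metres upward: 0 = pin fully home, about 0.009 = pin tip resting on top of the strip, 0.015 = top stop. The spring presses down with 6 N at 0, 9 N at the top stop, and returns the pin when the knob is let go. The pin can enter only the parking slot or a stop hole; once in a stop hole it blocks the carriage.
- index_pin: The 8 mm flat-ended steel pin below the knob, 38 mm long, mostly hidden inside the carriage; it moves with the knob. Origin: its lower tip. It must not be pressed against the strip with more than 16 N.
- knob_grip (a point): Point on the axis of the upright black cylindrical plunger knob (28 mm diameter, 30 mm tall), 8 mm below its top and 22 mm above its lower end; 88 mm above the bench when the pin is home. It moves with the knob. Below the knob are a 10 mm stem and a 22 mm steel bush, whose top is 10 mm below the knob when the pin is home.
- dish_centre (a point): Centre of the culture dish on the carriage, 50 mm above the bench, 77 mm from the knob's axis along rail +x.
- camera: Small grey camera block, 55 x 46 x 70 mm, its black round lens barrel (32 mm) pointing along its own -x at the rail; fixed beyond the rail beside one of the two stops (either one). Origin: on the bench, on the lens's centre line; its own y is parallel to rail y. At the right stop the dish centre lies straight across from this origin along rail y, to within the strip's offset.
- lamp: Flat white lamp panel, 50 x 50 mm, on a dark foot and post, 80 mm tall, fixed beside the other stop. Origin: on the bench under the panel. Not the goal.
- jar: Amber jar with a white cap, 60 mm in diameter, 85 mm tall, loose on the bench. Leave it alone. Origin: centre of its underside.
- spare_dish: White lidded dish, 90 mm in diameter, 17 mm tall, loose on the bench. Leave it alone. Origin: centre of its underside.
- spatula: Spatula, 190 mm long, lying loose on the bench. Leave it alone. Origin: underside, near its middle.
There are look-alikes about, which are no part of the job. Leave any pink look-alike of the camera alone.

How it is judged:
By the outcome, as a careful person would: the job done as asked, in the order asked, and still so for the second after the job is handed in, with the robot touching nothing.
It also fails if it takes over 48 s, if anything falls off the work surface, if the arm or the gripper's body presses on something with over 40 N, if the wrist force passes 120 N, or if a joint passes its speed limit or range.

### The arm

A 7-joint arm with a two-finger parallel gripper is mounted at the origin on the work surface. World frame = base frame: x ahead of the robot, y to its left, z up, the work surface at z = 0. Lengths are in m, angles in rad, forces in N, time in s.
With the tool pointing down it reaches from about 0.4 to 0.875 m from the base axis. Payload 19.3 kg.
Tool frame: the origin (TCP) lies midway between the tips of the shut fingers; the grasp point (between the pads) lies 19 mm behind it; z points along the fingers, y is the line along which they close (so a half turn about z gives the same grasp; the last joint's range is limited). The gripper opens to 85 mm and grips with 20 to 120 N. Pads are 22 mm wide; open, the fingers measure 114 mm over their backs; the gripper's body (76 mm by 85 mm) begins 54 mm behind the grasp point. The pads swing forward as they close: fully open they stand 13 mm farther back than shut.
Start: joints at [1.215, 0.521, -0.036, 1.599, 0.021, 1.021, -0.113], TCP at [0.176, -0.6, 0.231] pointing down, gripper open.
Joint ranges: [-2.91, 2.91], [-0.3, 2.13], [-1.5, 1.42], [0.17, 2.43], [-1.26, 4.41], [0.16, 1.93], [-2.52, 2.52]. Speed limits (rad/s): [1.89, 1.89, 2.39, 2.39, 3.01, 3.01, 3.01].

### API

Orientations are given as [roll, pitch, yaw] about the fixed x, y, z axes, in that order (R = Rz(yaw) Ry(pitch) Rx(roll)).
In Python, from workcell import bot gives the robot as it stands.
- The arm moves only by the tool move_arm, never from a script. Its argument "moves" is a list that holds one entry, the list of rows, each a list of 7 numbers: the opening, from 0 (shut) to 1 (fully open), then the shift along the tool's x, y, z in units of 1000 mm (1.0 is 1000 mm), then the turn, a rotation vector about the tool's x, y, z in units of 2 pi rad (1.0 is 2 pi rad). A call has 1 to 5 rows; each row is the pose to reach, as a shift and turn from the pose commanded when the call began, along the tool's axes at that moment, turning the shorter way round; what a row does not reach only later rows make up. A row lasts 1/10 s, in which the tool goes at most 50 mm and 8.59 degrees, less where a joint would pass 70% of its speed; a pose out of reach is approached as far as the arm can. A call with a number of a shift or a turn outside -1 to 1 is refused whole. A call with a gripper value outside its range is refused whole. The fingers move at their own pace and stop on an object; "force" is the grip in N (left out, the last holds). Time passes only in rows, so rows that repeat a pose let the fingers close. It gives the time, the measured TCP pose, the force, the opening and the grip force at its end, in the units of the state.
- bot.observe(): the state, without advancing time (a new reading comes with each control period).
- bot.grab_frame(name): name is "scene" or "top"; returns the picture (420x560x3 uint8, red, green, blue); there is no depth.
- bot.camera_params(name): a dict with "vertical_fov" (degrees; the focal length in pixels is half the picture's height over the tangent of half this angle, whatever the lens; pixels are square), "cx", "cy" (the principal point, pixels), "D" ([k1, k2, p1, p2, k3] as OpenCV has them; the pictures are not rectified), "R" (3x3) and "t" (3): a world point X has camera coordinates R X + t. Camera axes: x right, y down, z forward; pixel columns grow to the right and rows downward; lengths in m; the calibration is good to about 2 mm. A picture is of the moment at which its call begins. camera_params takes no time and is no camera call.
- bot.job_done(): hands the job in; it is judged then, once.
The state is a dict: "clock": time; "qpos": joint angles; "qd": joint speeds; "joint_efforts": joint torques, N m; "position": TCP position; "tool_rot": TCP orientation; "force": force on the tool from outside, world axes, zero at the start; "moment": the same for the moment, N m; "grip_width": finger opening in m; "finger_force": force on a finger pad.
Only numpy, scipy, OpenCV 4.12 (cv2) and the standard library are available. Lean on these libraries where they do the work, as an engineer would, in place of code of your own. Each camera call takes 0.05 s, during which the arm holds its last target. There are 200 camera calls.

## Working session

There is one attempt and no reset: what is moved stays moved. The work goes in short steps, Python scripts to look and compute and a tool call to move; the robot and the scene stay as the last step left them, time stands still between calls to the robot, and variables do not carry over. Pictures are saved under pics/ and viewed, at most 10 in all, crops included, and the job is handed in when it is done.

Besides the shell and the picture viewer there is one more tool, called as name([rows], argument=value, ...), one row to a line, values as JSON. move_arm: Moves the arm, as the interface text tells. Shifts and turns lie within -1 to 1; 1 stands for 1000 mm of shift or 2 pi rad of turn. Its arguments: {"type":"object","properties":{"moves":{"type":"array"},"force":{"type":"number"}},"required":["moves"]}

```bash
mkdir -p pics; python3 - <<'E'
from workcell import bot
import cv2,numpy as np
for n in("scene","top"):
    im=bot.grab_frame(n);cv2.imwrite(f"pics/{n}0.png",im[:,:,::-1])
    p=bot.camera_params(n);print(n,p)
s=bot.observe();print({k:np.round(v,3) for k,v in s.items()})
E
```

```text
scene {'vertical_fov': 45.043973304607405, 'cx': 277.36986989946666, 'cy': 214.14150900404343, 'D': array([-0.19012094,  0.        ,  0.        ,  0.        ,  0.        ]), 'R': array([[-0.36756967,  0.92989431,  0.01375215],
       [ 0.78811204,  0.31930825, -0.52623346],
       [-0.49373268, -0.18258922, -0.85022892]]), 't': array([ 0.20878875, -0.37467126,  1.80359076])}
top {'vertical_fov': 56.81528013964359, 'cx': 272.3730998514247, 'cy': 212.0278393131661, 'D': array([-0.09433634,  0.        ,  0.        ,  0.        ,  0.        ]), 'R': array([[ 0.00770687, -0.99973268,  0.02179845],
       [-0.98542192, -0.01129788, -0.16975276],
       [ 0.16995366, -0.02017241, -0.98524557]]), 't': array([-0.00300666,  0.55854553,  1.12040849])}
{'clock': np.float64(0.1), 'qpos': array([ 1.215,  0.522, -0.036,  1.6  ,  0.021,  1.021, -0.113]), 'qd': array([-0.001, -0.002, -0.001, -0.001, -0.   , -0.   ,  0.   ]), 'joint_efforts': array([ 3.0000e-03, -9.2850e+01,  1.9840e+00, -3.7054e+01,  1.8000e-02,
        5.0000e-03,  0.0000e+00]), 'position': array([ 0.176, -0.599,  0.231]), 'tool_rot': array([-3.141,  0.   ,  0.286]), 'force': array([ 0.636, -1.07 , -0.669]), 'moment': array([-0.054,  0.032, -0.007]), 'finger_force': np.float64(0.0), 'grip_width': np.float64(0.086)}
```

View pics/scene0.png

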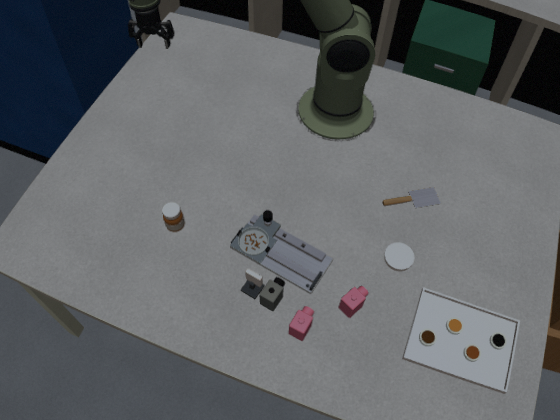

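View pics/top0.png

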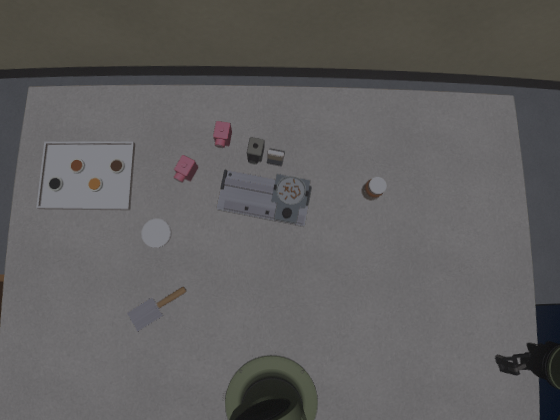

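The scene view shows the rail at about (282,255), the knob at (268,215), the lamp at (254,281), the grey camera at (271,292) and pink look-alikes at (301,322) and (354,299). In the top view the grey camera is at (256,148), the lamp at (276,155), the knob at (287,212), and pink ones at (222,133) and (185,168). The grey block with the black barrel fits the description. I'll confirm it in an enlarged crop.

```bash
python3 - <<'E'
import cv2,numpy as np
a=cv2.imread("pics/top0.png")[110:235,205:325];b=cv2.imread("pics/scene0.png")[195:320,220:340]
f=lambda i:cv2.convertScaleAbs(cv2.resize(i,None,fx=3.3,fy=3.3,interpolation=cv2.INTER_CUBIC),alpha=1.5)
cv2.imwrite("pics/crop0.png",np.hstack([f(a),f(b)]))
E
```

```text
(no output)
```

View pics/crop0.png

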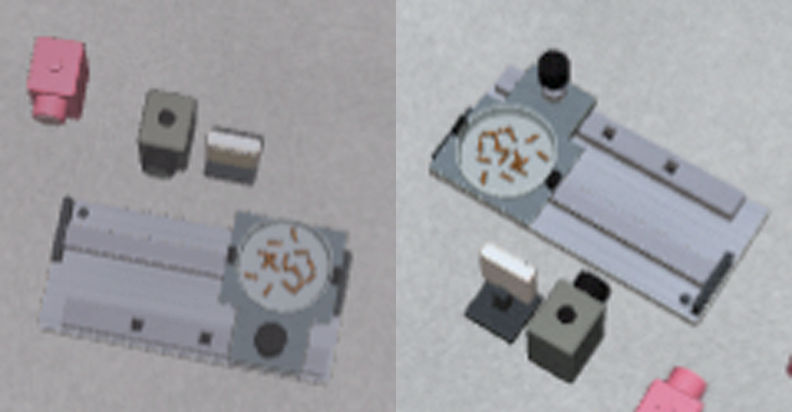

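The crop confirms it. The grey camera block, with its black barrel toward the rail, lies across from the farther hole (crop 137,324), and the lamp lies across from the nearer one (206,338). So the goal is the second hole, about 0.135. Next I'll measure it.

```bash
cat > h.py <<'E'
from workcell import bot
import cv2,numpy as np
def ray(n,uv):
    p=bot.camera_params(n);f=210/np.tan(np.radians(p["vertical_fov"]/2))
    K=np.array([[f,0,p["cx"]],[0,f,p["cy"]],[0,0,1]])
    x=cv2.undistortPoints(np.array([[uv]],float),K,p["D"])[0,0]
    R=p["R"];return -R.T@p["t"],R.T@np.r_[x,1]
def plane(n,uv,z):
    c,d=ray(n,uv);return c+d*(z-c[2])/d[2]
def blob(n,im,x0,y0,x1,y1,thr,sub=8):
    g=cv2.cvtColor(im,cv2.COLOR_RGB2GRAY)[y0:y1,x0:x1]
    g=cv2.resize(g,None,fx=sub,fy=sub,interpolation=cv2.INTER_CUBIC)
    k,l,s,c=cv2.connectedComponentsWithStats((g<thr).astype(np.uint8))
    return [(np.round((c[i]+.5)/sub-.5+[x0,y0],2),round(s[i,4]/sub**2,1),np.round(s[i,:4]/sub+[x0,y0,0,0],1)) for i in range(1,k) if s[i,4]>2*sub**2]
E
python3 - <<'E'
from h import *
t=bot.grab_frame("top");s=bot.grab_frame("scene")
P=lambda n,uv,z:print(n,uv,np.round(plane(n,uv,z),4))
for n,im,r,z in(("top",t,(241,203,252,213),.026),("top",t,(262,207,273,217),.026),("top",t,(279,204,296,221),.096),("scene",s,(279,231,289,240),.026),("scene",s,(298,241,308,250),.026),("scene",s,(259,206,278,226),.096)):
    for thr in ((50,65) if z<.05 else(50,)):
        for b in blob(n,im,*r,thr): print(thr,b);P(n,b[0],z)
g=lambda c:(205+c[0]/3.3,110+c[1]/3.3)
h=lambda c:(220+(c[0]-396)/3.3,195+c[1]/3.3)
print("rail corners z12")
for c in((67,197),(40,330),(326,383)):P("top",g(c),.012)
for c in((768,210),(695,324)):P("scene",h(c),.012)
E
```

```text
50 (array([245.94, 208.04]), np.float64(5.6), array([245.2, 207.1,   2.5,   2.6]))
top [245.94 208.04] [0.5738 0.0831 0.026 ]
65 (array([245.99, 208.02]), np.float64(10.2), array([244.9, 206.6,   3.4,   3.6]))
top [245.99 208.02] [0.5739 0.0829 0.026 ]
50 (array([266.72, 212.11]), np.float64(5.7), array([265.8, 211.2,   2.8,   2.6]))
top [266.72 212.11] [0.5619 0.0192 0.026 ]
65 (array([266.72, 212.11]), np.float64(10.6), array([265.4, 210.6,   3.6,   3.8]))
top [266.72 212.11] [0.5619 0.0192 0.026 ]
50 (array([286.43, 212.6 ]), np.float64(76.3), array([282.1, 208.1,   9.6,  10.1]))
top [286.43 212.6 ] [ 0.549  -0.0372  0.096 ]
50 (array([283.87, 235.24]), np.float64(4.4), array([283. , 234.6,   2.5,   2.5]))
scene [283.87 235.24] [0.5644 0.0189 0.026 ]
65 (array([283.93, 235.06]), np.float64(8.0), array([282.6, 233.9,   3.4,   3.5]))
scene [283.93 235.06] [0.5638 0.0188 0.026 ]
65 (array([280.46, 238.41]), np.float64(3.8), array([279. , 237.6,   4.1,   2.4]))
scene [280.46 238.41] [0.5782 0.0134 0.026 ]
50 (array([302.66, 245.64]), np.float64(4.1), array([301.9, 244.8,   2.5,   2.6]))
scene [302.66 245.64] [0.5764 0.0826 0.026 ]
65 (array([302.7 , 245.38]), np.float64(8.5), array([301.5, 244.1,   3.4,   3.5]))
scene [302.7  245.38] [0.5755 0.0824 0.026 ]
65 (array([298.93, 248.61]), np.float64(2.8), array([298., 248.,   3.,   2.]))
scene [298.93 248.61] [0.5897 0.0759 0.026 ]
50 (array([267.25, 215.99]), np.float64(93.7), array([263. , 210.5,   9.5,  11.9]))
scene [267.25 215.99] [ 0.5606 -0.0355  0.096 ]
rail corners z12
top (225.3030303030303, 169.6969696969697) [0.6988 0.1515 0.012 ]
top (217.12121212121212, 210.0) [0.5691 0.173  0.012 ]
top (303.7878787878788, 226.06060606060606) [ 0.5218 -0.0959  0.012 ]
scene (332.72727272727275, 258.6363636363636) [0.5767 0.1774 0.012 ]
scene (310.6060606060606, 293.1818181818182) [0.7034 0.154  0.012 ]
```

Goal hole is at about (0.575, 0.083). The knob is at about (0.554, -0.036), and rail yaw is about -0.178. Moving above the knob.

move_arm([
  [[1, 0.522, -0.434, 0.06, 0, 0, 0.074], [1, 0.522, -0.434, 0.06, 0, 0, 0.074], [1, 0.522, -0.434, 0.06, 0, 0, 0.074], [1, 0.522, -0.434, 0.06, 0, 0, 0.074], [1, 0.522, -0.434, 0.06, 0, 0, 0.074]],
], force=40)

```text
clock: 0.7
position: [0.3142, -0.3937, 0.2095]
tool_rot: [3.141, -0.0, -0.181]
force: [0.5, -0.8, -0.5]
grip_width: 0.0854
finger_force: 0.0
```

```bash
cat > go.py <<'E'
import sys
from h import *
from scipy.spatial.transform import Rotation as Ro
s=bot.observe();R=Ro.from_euler("xyz",s["tool_rot"])
T=Ro.from_euler("xyz",[np.pi,0,-.178])
print({k:np.round(s[k],4).tolist() for k in("clock","position","tool_rot","force","grip_width","finger_force")})
if len(sys.argv)>3:
    print("shift",np.round(R.inv().apply(np.array(sys.argv[1:4],float)-s["position"]),4),"turn",np.round((R.inv()*T).as_rotvec()/2/np.pi,4))
E
python3 go.py .554 -.036 .17
```

```text
{'clock': 0.7, 'position': [0.3142, -0.3937, 0.2095], 'tool_rot': [3.1415, -0.0001, -0.1805], 'force': [0.4764, -0.8343, -0.4698], 'grip_width': 0.0854, 'finger_force': 0.0}
shift [ 0.1717 -0.3949  0.0394] turn [ 0.     -0.     -0.0004]
```

move_arm([
  [[1, 0.172, -0.395, 0.04, 0, 0, 0], [1, 0.172, -0.395, 0.04, 0, 0, 0], [1, 0.172, -0.395, 0.04, 0, 0, 0], [1, 0.172, -0.395, 0.04, 0, 0, 0], [1, 0.172, -0.395, 0.04, 0, 0, 0]],
])

```text
clock: 1.2
position: [0.4527, -0.1868, 0.1864]
tool_rot: [3.142, -0.0, -0.179]
force: [1.1, -0.3, 0.2]
grip_width: 0.0855
finger_force: 0.0
```

```bash
python3 go.py .554 -.036 .16
```

```text
{'clock': 1.2, 'position': [0.4527, -0.1868, 0.1864], 'tool_rot': [3.1416, -0.0003, -0.1793], 'force': [1.1497, -0.3368, 0.1505], 'grip_width': 0.0855, 'finger_force': 0.0}
shift [ 0.0727 -0.1664  0.0264] turn [ 0.     -0.0001 -0.0002]
```

move_arm([
  [[1, 0.073, -0.166, 0.026, 0, 0, 0], [1, 0.073, -0.166, 0.026, 0, 0, 0], [1, 0.073, -0.166, 0.026, 0, 0, 0], [1, 0.073, -0.166, 0.026, 0, 0, 0], [1, 0.073, -0.166, 0.026, 0, 0, 0]],
])

```text
clock: 1.7
position: [0.5549, -0.0333, 0.1595]
tool_rot: [-3.14, 0.001, -0.173]
force: [-0.8, -0.1, 1.0]
grip_width: 0.0852
finger_force: 0.0
```

```bash
python3 go.py .554 -.036 .07; python3 - <<'E'
from h import *
t=bot.grab_frame("top");s=bot.grab_frame("scene")
f=lambda i:cv2.convertScaleAbs(cv2.resize(i[:,:,::-1],None,fx=3.3,fy=3.3,interpolation=cv2.INTER_CUBIC),alpha=1.5)
cv2.imwrite("pics/c1.png",np.hstack([f(t[130:255,225:345]),f(s[145:270,220:340])]))
E
```

```text
{'clock': 1.7, 'position': [0.5549, -0.0333, 0.1595], 'tool_rot': [-3.1397, 0.0005, -0.1733], 'force': [-0.769, -0.0938, 0.9656], 'grip_width': 0.0852, 'finger_force': 0.0}
shift [-0.0004  0.003   0.0895] turn [-0.0003  0.0001  0.0007]
```

View pics/c1.png

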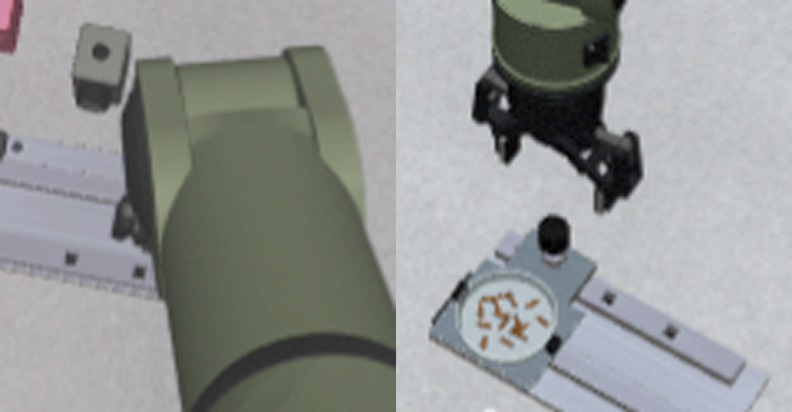

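The gripper straddles the knob (right crop, knob at 553,238) and its fingers are spread along the rail. Descending to grasp height.

move_arm([
  [[1, 0, 0, 0.045, 0, 0, 0], [1, 0, 0, 0.08, 0, 0, 0], [1, 0, 0, 0.088, 0, 0, 0], [1, 0, 0, 0.088, 0, 0, 0], [1, 0, 0, 0.088, 0, 0, 0]],
])

```text
clock: 2.3
position: [0.554, -0.0389, 0.074]
tool_rot: [-3.141, -0.002, -0.18]
force: [0.3, 0.2, -0.1]
grip_width: 0.0859
finger_force: 0.0
```

```bash
python3 go.py .554 -.036 .07; python3 - <<'E'
from h import *
s=bot.grab_frame("scene")
cv2.imwrite("pics/c2.png",cv2.convertScaleAbs(cv2.resize(s[170:270,210:330,::-1],None,fx=5,fy=5,interpolation=cv2.INTER_CUBIC),alpha=1.5))
E
```

```text
{'clock': 2.3, 'position': [0.554, -0.0389, 0.074], 'tool_rot': [-3.1415, -0.0016, -0.18], 'force': [0.3075, 0.163, -0.0564], 'grip_width': 0.0859, 'finger_force': 0.0}
shift [-0.0005 -0.0028  0.004 ] turn [-0.     -0.0002 -0.0003]
```

View pics/c2.png

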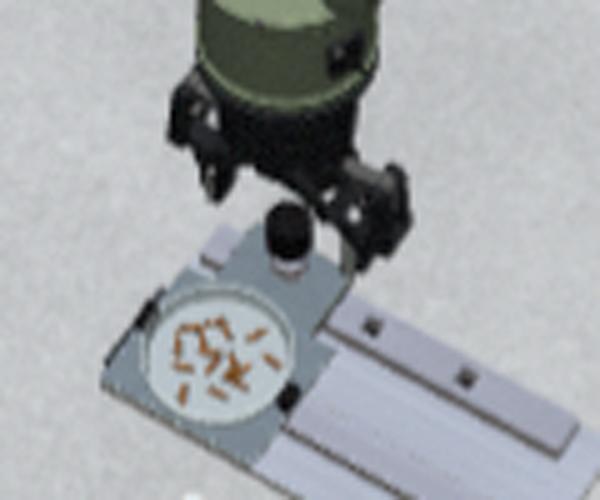

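The knob (290,230) sits between the fingers (215,185) and (355,260). Closing on it.

move_arm([
  [[1, 0, 0, 0.003, 0, 0, 0], [0, 0, 0, 0.003, 0, 0, 0], [0, 0, 0, 0.003, 0, 0, 0], [0, 0, 0, 0.003, 0, 0, 0], [0, 0, 0, 0.003, 0, 0, 0]],
], force=40)

```text
clock: 2.85
position: [0.5534, -0.0384, 0.0696]
tool_rot: [3.142, -0.0, -0.179]
force: [-2.1, -7.8, 7.7]
grip_width: 0.0286
finger_force: 4.9
```

move_arm([
  [[0, 0, 0, 0, 0, 0, 0], [0, 0, 0, 0, 0, 0, 0], [0, 0, 0, 0, 0, 0, 0], [0, 0, 0, 0, 0, 0, 0], [0, 0, 0, 0, 0, 0, 0]],
])

```text
clock: 3.35
position: [0.5534, -0.0383, 0.0698]
tool_rot: [-3.142, -0.0, -0.179]
force: [-2.0, -0.0, 6.5]
grip_width: 0.0264
finger_force: 38.9
```

```bash
python3 go.py
```

```text
{'clock': 3.35, 'position': [0.5534, -0.0383, 0.0698], 'tool_rot': [-3.1416, -0.0002, -0.1792], 'force': [-2.0465, -0.0424, 6.5155], 'grip_width': 0.0264, 'finger_force': 38.8842}
```

move_arm([
  [[0, 0, 0, -0.004, 0, 0, 0], [0, 0, 0, -0.008, 0, 0, 0], [0, 0, 0, -0.012, 0, 0, 0], [0, 0, 0, -0.012, 0, 0, 0], [0, 0, 0, -0.012, 0, 0, 0]],
])

```text
clock: 3.85
position: [0.5533, -0.0383, 0.0815]
tool_rot: [-3.142, -0.0, -0.179]
force: [2.0, -0.4, -9.0]
grip_width: 0.0266
finger_force: 39.9
```

```bash
python3 go.py .574 .083 .082
```

```text
{'clock': 3.85, 'position': [0.5533, -0.0383, 0.0815], 'tool_rot': [-3.1416, -0.0, -0.1792], 'force': [2.0177, -0.3607, -8.9956], 'grip_width': 0.0266, 'finger_force': 39.9356}
shift [-0.0013 -0.1231 -0.0005] turn [-0.     -0.     -0.0002]
```

The knob is up, with the spring pulling about 9 N. Sliding toward the hole and stopping short of it.

move_arm([
  [[0, 0, -0.022, 0, 0, 0, 0], [0, 0, -0.05, 0, 0, 0, 0], [0, 0, -0.08, 0, 0, 0, 0], [0, -0.001, -0.105, 0, 0, 0, 0], [0, -0.001, -0.113, 0, 0, 0, 0]],
])

```text
clock: 4.35
position: [0.5742, 0.0756, 0.0817]
tool_rot: [-3.14, -0.003, -0.177]
force: [10.5, -4.9, -9.9]
grip_width: 0.0268
finger_force: 40.6
```

move_arm([
  [[0, 0, 0, 0, 0, 0, 0], [0, 0, 0, 0, 0, 0, 0]],
])

```text
clock: 4.55
position: [0.5739, 0.0735, 0.0817]
tool_rot: [-3.141, -0.003, -0.179]
force: [10.1, -0.5, -8.8]
grip_width: 0.0262
finger_force: 40.6
```

```bash
python3 go.py .574 .083 .082; python3 - <<'E'
from h import *
s=bot.grab_frame("scene")
cv2.imwrite("pics/c3.png",cv2.convertScaleAbs(cv2.resize(s[190:300,215:345,::-1],None,fx=5,fy=5,interpolation=cv2.INTER_CUBIC),alpha=1.5))
E
```

```text
{'clock': 4.55, 'position': [0.5739, 0.0735, 0.0817], 'tool_rot': [-3.1407, -0.0026, -0.1787], 'force': [10.0721, -0.4837, -8.7611], 'grip_width': 0.0262, 'finger_force': 40.6258}
shift [-0.0016 -0.0093 -0.0003] turn [-0.0001 -0.0004 -0.0001]
```

View pics/c3.png

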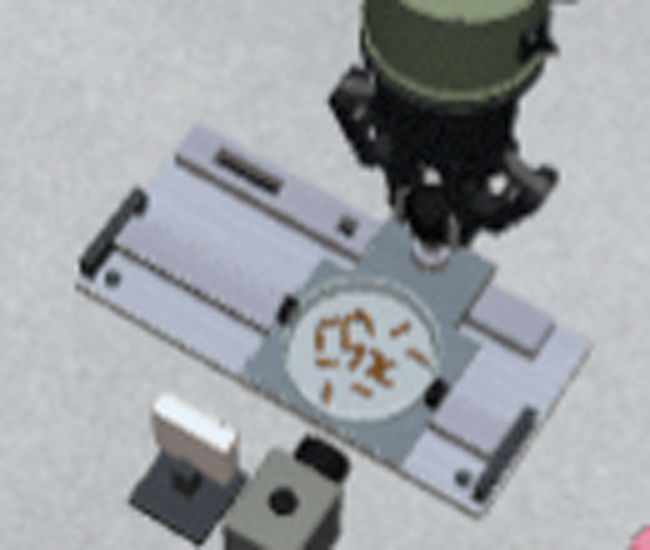

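The carriage, with the dish, has moved to near the camera (lens at 325,460); the pin is short of the hole. Side load is about 10 N in +x, so I'll relieve that and lower gently toward the strip.

move_arm([
  [[0, 0.0015, 0, 0.001, 0, 0, 0], [0, 0.0015, 0, 0.002, 0, 0, 0], [0, 0.0015, 0, 0.0025, 0, 0, 0], [0, 0.0015, 0, 0.0025, 0, 0, 0]],
])

```text
clock: 5.0
position: [0.5739, 0.0729, 0.0789]
tool_rot: [-3.141, 0.0, -0.179]
force: [2.8, 0.9, -6.7]
grip_width: 0.0267
finger_force: 40.8
```

```bash
python3 go.py
```

```text
{'clock': 5.0, 'position': [0.5739, 0.0729, 0.0789], 'tool_rot': [-3.1415, 0.0, -0.1791], 'force': [2.8269, 0.8517, -6.6677], 'grip_width': 0.0267, 'finger_force': 40.8115}
```

move_arm([
  [[0, 0.0004, 0, 0.0003, 0, 0, 0], [0, 0.0004, 0, 0.0003, 0, 0, 0], [0, 0.0004, 0, 0.0003, 0, 0, 0]],
])

```text
clock: 5.3
position: [0.5741, 0.0728, 0.0788]
tool_rot: [-3.142, 0.0, -0.179]
force: [-3.0, 1.5, 1.5]
grip_width: 0.0267
finger_force: 41.6
```

Contact with the strip: it now carries about 9 N. I'll ease off 0.2 mm and creep along it.

move_arm([
  [[0, -0.0002, 0, -0.0002, 0, 0, 0], [0, -0.0002, -0.001, -0.0002, 0, 0, 0], [0, -0.0002, -0.002, -0.0002, 0, 0, 0], [0, -0.0002, -0.002, -0.0002, 0, 0, 0]],
])

```text
clock: 5.7
position: [0.5742, 0.0737, 0.0788]
tool_rot: [3.14, 0.001, -0.18]
force: [-3.3, -4.0, 0.7]
grip_width: 0.0264
finger_force: 41.5
```

move_arm([
  [[0, -0.0002, -0.001, 0, 0, 0, 0], [0, -0.0002, -0.002, 0, 0, 0, 0], [0, -0.0002, -0.003, 0, 0, 0, 0], [0, -0.0002, -0.003, 0, 0, 0, 0]],
])

```text
clock: 6.1
position: [0.5748, 0.0768, 0.0788]
tool_rot: [3.14, 0.0, -0.18]
force: [-1.8, -4.6, -1.2]
grip_width: 0.0266
finger_force: 41.3
```

move_arm([
  [[0, 0, -0.001, 0, 0, 0, 0], [0, 0, -0.0015, 0, 0, 0, 0], [0, 0, -0.0015, 0, 0, 0, 0]],
])

```text
clock: 6.4
position: [0.5751, 0.0788, 0.0787]
tool_rot: [3.141, 0.0, -0.179]
force: [-1.2, -3.0, -3.4]
grip_width: 0.0264
finger_force: 41.1
```

move_arm([
  [[0, 0, -0.001, 0, 0, 0, 0], [0, 0, -0.001, 0, 0, 0, 0], [0, 0, -0.001, 0, 0, 0, 0]],
])

```text
clock: 6.7
position: [0.5754, 0.0804, 0.0788]
tool_rot: [-3.141, -0.0, -0.179]
force: [1.2, -0.6, -8.2]
grip_width: 0.0269
finger_force: 40.8
```

The full spring load is back on the tool and the drag is gone, so the pin is over the hole. Lowering gently after a further 0.7 mm.

move_arm([
  [[0, 0.0001, -0.0007, 0, 0, 0, 0], [0, 0.0001, -0.0007, 0.0004, 0, 0, 0], [0, 0.0001, -0.0007, 0.0008, 0, 0, 0], [0, 0.0001, -0.0007, 0.0008, 0, 0, 0]],
])

```text
clock: 7.1
position: [0.5755, 0.0811, 0.0779]
tool_rot: [-3.141, 0.0, -0.179]
force: [0.7, -0.8, -9.1]
grip_width: 0.0264
finger_force: 40.6
```

It's entering: z is lower with no support from the strip. Lowering toward home.

move_arm([
  [[0, 0, 0, 0.0015, 0, 0, 0], [0, 0, 0, 0.003, 0, 0, 0], [0, 0, 0, 0.0045, 0, 0, 0], [0, 0, 0, 0.006, 0, 0, 0], [0, 0, 0, 0.006, 0, 0, 0]],
])

```text
clock: 7.6
position: [0.5755, 0.081, 0.0719]
tool_rot: [-3.141, 0.0, -0.179]
force: [0.6, 1.1, -7.6]
grip_width: 0.0267
finger_force: 40.8
```

move_arm([
  [[0, 0, 0, 0.0008, 0, 0, 0], [0, 0, 0, 0.0014, 0, 0, 0], [0, 0, 0, 0.0014, 0, 0, 0]],
])

```text
clock: 7.9
position: [0.5755, 0.0809, 0.0706]
tool_rot: [-3.142, 0.0, -0.179]
force: [0.7, 2.0, -7.0]
grip_width: 0.0266
finger_force: 40.8
```

move_arm([
  [[0, 0, 0, 0.0005, 0, 0, 0], [1, 0, 0, 0.0005, 0, 0, 0], [1, 0, 0, 0.0005, 0, 0, 0], [1, 0, 0, 0.0005, 0, 0, 0], [1, 0, 0, 0.0005, 0, 0, 0]],
])

```text
clock: 8.4
position: [0.5757, 0.0808, 0.0704]
tool_rot: [-3.142, -0.0, -0.179]
force: [-0.2, 0.1, -0.0]
grip_width: 0.0826
finger_force: 0.0
```

move_arm([
  [[1, 0, 0, 0, 0, 0, 0], [1, 0, 0, 0, 0, 0, 0], [1, 0, 0, -0.03, 0, 0, 0], [1, 0, 0, -0.07, 0, 0, 0], [1, 0, 0, -0.11, 0, 0, 0]],
])

```text
clock: 8.9
position: [0.5751, 0.0808, 0.1813]
tool_rot: [3.141, 0.001, -0.179]
force: [0.4, -0.1, -1.0]
grip_width: 0.0852
finger_force: 0.0
```

move_arm([
  [[1, -0.12, 0.12, -0.05, 0, 0, 0], [1, -0.12, 0.12, -0.05, 0, 0, 0], [1, -0.12, 0.12, -0.05, 0, 0, 0], [1, -0.12, 0.12, -0.05, 0, 0, 0], [1, -0.12, 0.12, -0.05, 0, 0, 0]],
])

```text
clock: 9.4
position: [0.4341, -0.0179, 0.2315]
tool_rot: [3.141, -0.001, -0.182]
force: [0.1, 1.0, 0.0]
grip_width: 0.0851
finger_force: 0.0
```

```bash
python3 - <<'E'
from h import *
t=bot.grab_frame("top");s=bot.grab_frame("scene")
f=lambda i:cv2.convertScaleAbs(cv2.resize(i[:,:,::-1],None,fx=3.3,fy=3.3,interpolation=cv2.INTER_CUBIC),alpha=1.5)
cv2.imwrite("pics/c4.png",np.hstack([f(t[110:235,205:325]),f(s[195:320,220:340])]))
s0=cv2.imread("pics/scene0.png");print(blob("scene",s,280,216,300,245,50),bot.observe()["clock"])
E
```

```text
[(array([283.82, 235.26]), np.float64(3.8), array([283.1, 234.6,   2.2,   2.4])), (array([299.05, 236.85]), np.float64(5.2), array([299. , 234.5,   1. ,   6. ]))] 9.5
```

View pics/c4.png

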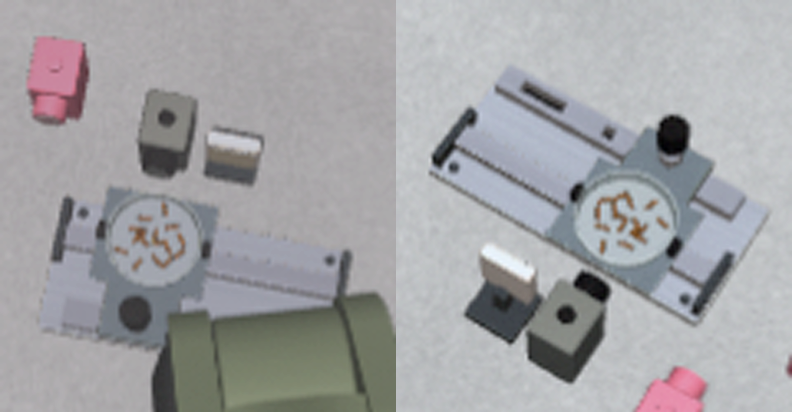

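The right crop shows the carriage at the second stop, with the dish facing the grey camera (lens at 590,287). The knob is at (673,132), with as little stem showing as at the start. The gripper is clear, so I'm handing in.

```bash
python3 -c "
from workcell import bot
print(bot.job_done())"
```

```text
the job is handed in; nothing more can be done
None
```

I slid the carriage to the far stop, where the dish faces the grey camera, and lowered the pin into that stop's hole. I handed the job in at about 9.5 s with the gripper clear. I did not push-test the lock: that the pin is home rests on the force and height readings and the final picture.

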